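# Put the steaming plate back in the rice cooker and snap the lid shut

### The arm

A 7-joint arm with a two-finger parallel gripper is mounted at the origin on a cart in front of the work surface, level with it; the furniture and walls round the work are solid. World frame = base frame: x ahead of the robot, y to its left, z up, the work surface at z = 0. Lengths are in m, angles in rad, forces in N, time in s.
With the tool pointing down it reaches from about 0.4 to 0.85 m from the base axis. Payload 10.4 kg.
Tool frame: the origin (TCP) lies at the centre of the arm's flange, where the gripper is bolted on; the fingertips stand 173 mm ahead of it and the grasp point (between the pads) lies 155 mm ahead of it; z points along the fingers, y is the line along which they close (so a half turn about z gives the same grasp; the last joint's range is limited). The gripper opens to 85 mm and grips with 20 to 120 N. Pads are 22 mm wide; open, the fingers measure 114 mm over their backs; the gripper's body (76 mm by 85 mm) begins 54 mm behind the grasp point. The pads swing forward as they close: fully open they stand 13 mm farther back than shut.
Start: joints at [-1.34, 0.332, -0.065, 1.46, 0.022, 1.35, -0.088], TCP at [0.157, 0.605, 0.405] pointing down, gripper open.
Joint ranges: [-2.6, 2.6], [-0.5, 2.12], [-1.47, 1.34], [0.16, 2.42], [-1.27, 4.41], [0.06, 2.06], [-2.6, 2.6]. Speed limits (rad/s): [2.22, 2.22, 2.79, 2.79, 3.14, 3.14, 3.14].

### API

Orientations are given as a unit quaternion [x, y, z, w].
In Python, from workcell import manip, viewer, finder gives the robot as it stands.
- The arm moves only by the tool arm_command, never from a script. Its argument "plan" is a list of rows, each an object with "dp": the shift along the tool's x, y, z in mm, a list of three; "spin": the turn about the tool's z in rad. A call has 1 to 5 rows; each row shifts and turns the commanded pose from where the row before left it, along the tool's axes as they then stand; what a row does not reach is not made up. A row lasts 1/10 s, in which the tool goes at most 50 mm and 8.59 degrees, less where a joint would pass 70% of its speed; a pose out of reach is approached as far as the arm can. A call is refused whole if a number of a shift passes 50 or a number of a turn 0.15, either way. A call with a gripper value outside its range is refused whole. "grip" is the closure, from -1 (fully open) to 1 (shut), set as the call begins (left out, the last holds). The fingers move at their own pace and stop on an object; "newtons" is the grip in N (left out, the last holds). Time passes only in rows, so rows that do not move let the fingers close. It gives the time, the measured TCP pose, the force, the opening and the grip force at its end, in the units of the state.
- manip.get_obs(): the state, without advancing time (a new reading comes with each control period).
- viewer.camera(name): name is "scene" or "top"; returns the picture (384x512x3 uint8, blue, green, red); there is no depth.
- viewer.camera_params(name): a dict with "vertical_fov" (degrees; the focal length in pixels is half the picture's height over the tangent of half this angle, whatever the lens; pixels are square), "cx", "cy" (the principal point, pixels), "k1" (the pictures are not rectified: a ray, as slopes to the right and down, at radius r is drawn at 1 + k1 r^2 times it, then the intrinsics apply), "R" (3x3) and "t" (3): a world point X has camera coordinates R X + t. Camera axes: x right, y down, z forward; pixel columns grow to the right and rows downward; lengths in m; the calibration is good to about 2 mm. A picture is of the moment at which its call begins. camera_params takes no time and is no camera call.
- manip.hand_in(): hands the job in; it is judged then, once.
Trained networks look in the newest picture that a camera, given by its name, has taken for a name from the list of things; names that differ only in an ending like _2 or _b are one class to them, and where a whole thing is asked for, a point or a joint stands for the part that bears it (a point fixed in the world has none). Each returns a list of dicts, best first, with "score" (0 to 1); they miss things now and then, are a little off and sometimes report something else, mostly with a low value. They report only what shows in the picture. A call takes as long as a camera call.
- finder.find_in(camera, thing): "position" ([x, y, z] in m, in world coordinates, good to about 4 mm: the middle of the surface that is visible of it).
The state is a dict: "clock": time; "joint_pos": joint angles; "joint_velocities": joint speeds; "tau": joint torques, N m; "position": TCP position; "ee_rot": TCP orientation; "ft_force": force on the tool from outside, world axes, zero at the start; "torque": the same for the moment, N m; "grip_width": opening from 0.0 (shut) to 1.0 (fully open); "grasp_force": force on a finger pad.
Only numpy, scipy, OpenCV 4.12 (cv2) and the standard library are available. Lean on these libraries where they do the work, as an engineer would, in place of code of your own. Each camera call takes 0.05 s, during which the arm holds its last target. There are 200 camera calls.

### The job

Press the thumb latch on the front of the small rice cooker so that its sprung lid pops fully open. Pick up the perforated steaming plate by its handle, lower it gently into the cooker's mouth until it rests level on the step inside, let go of it, then swing the lid down and press on its front edge, firmly but not hard, until the catch takes and holds it shut. Do not force anything, and do not shove the cooker or the other things on the worktop about.

Things in the scene. Friction and masses are not known exactly. Their poses are not given: they have to be found in the camera images.
- cooker: Small white round rice cooker, 172 mm across, 174 mm tall with its lid shut, about 2.6 kg, loose on rubber feet. Origin: centre of its underside, z up. Its front (-x) bears a latch housing 56 mm wide that reaches 136 mm from the axis; the lid is hinged at the back (+x). The robot must never press on any part of it with more than 26 N.
- cooker_lid (a joint): Lid angle in rad: 0 to 0.017 shut and latched (the inner cover with seal and striker hangs up to 2.5 mm lower each time), 1.45 fully open, nearly upright. Sprung: opens by itself in about 1.5 s, never stays shut unlatched. Closing takes under 10 N at the front edge until the seal meets the rim; then the force grows by about 8 N per mm and the catch takes at 12 to 20 N.
- cooker_latch (a joint): Angle in rad of the thumb button and its catch hook: 0 at rest, 0.21 pressed fully; springs back. Pressed straight down on its middle it needs 6 to 10 N, lets the lid go at 0.13 to 0.17 rad (about 5 mm down), stops hard at 6.7 mm. As the lid closes, the lid pushes it to about 0.13; it snaps back to 0 when the catch takes.
- button_top (a point): Middle of the top of the black ribbed thumb button (38 mm wide, 20 mm front to back), 122 mm in front of the cooker's axis, 124 mm above its underside. Behind it stand the catch hook (20 mm behind this point, 26 mm higher) and the lid's front edge (36 mm behind, from 13 mm higher up).
- lid_hinge (a point): Middle of the lid's hinge axis, 90 mm behind the cooker's axis and 138 mm above its underside; the axis runs along the cooker's y.
- lid_front (a point): Point on the lid's outer face by its front edge, where it is pressed shut. Lid shut: 168 mm in front of the hinge and 26 mm above it. The lid is a shallow dome 172 mm across centred 90 mm in front of the hinge, its face 36 mm above the hinge in the middle, 14 mm at the very edge. Lid open: this face looks backwards, so the lid is swung down from behind.
- pot_mouth (a point): Centre of the pot's round mouth, level with its rim, 135 mm above the cooker's underside. A straight bore 125 mm wide goes 20 mm down to a step on which the plate's disc rests; below it the bore is 109 mm wide and 85 mm deep. With the plate home, its origin is 36 mm below this point.
- plate: Round perforated steel steaming plate, loose, about 130 g: disc 122 mm across, 4 mm thick, its underside 16 mm above the origin, on a skirt 101 mm across, with an arched handle. Origin: centre of the skirt's lower edge, z up; the handle runs along y. It fits turned any way about z.
- plate_grip (a point): Middle of the handle's black grip bar, 50 mm above the plate's origin: 12 mm wide (x), 44 mm long (y), 13 mm high, with 23 mm free between bar and disc.
- mug: Black mug, 104 mm tall: to be left where it is.
- spice_jar: Small spice jar with a green cap, 106 mm tall, beside the hob: to be left where it is.
- garlic: Garlic bulb, 50 mm: to be left where it is.
- tin: Round tin, 75 mm across, 58 mm tall: to be left where it is.
- lemon: Lemon, 72 mm long: to be left where it is.

How it is judged:
On the way, in this order (a step that is already met when the one before it is completed fails the run):
1. the latch has been pressed and the lid has popped fully open (value of joint cooker_lid above 1.35 rad), for 0.2 s.
2. the steaming plate rests level on the step inside the mouth, let go, with the lid still open (horizontal distance between plate and cooker below 0.005 m and z of plate in the frame of cooker between 0.094 and 0.103 m and angle between plate's own z axis and vertical below 0.06 rad and contact force between the fingers and plate below 0.1 N and value of joint cooker_lid above 1 rad), for 0.3 s.
At the end, for the whole second after the job is handed in: The lid is shut and held by its catch with nothing pressing on it (lid angle -0.02 to 0.03 rad, button back up, under 0.04 rad); the plate lies home inside, within 5 mm of the cooker's axis, its origin 94 to 103 mm above the cooker's underside, level within 0.06 rad; the cooker stands upright (value of joint cooker_lid between -0.02 and 0.03 rad and value of joint cooker_latch below 0.04 rad and horizontal distance between plate and cooker below 0.005 m and z of plate in the frame of cooker between 0.094 and 0.103 m and angle between plate's own z axis and vertical below 0.06 rad and angle between cooker's own z axis and vertical below 0.03 rad and linear speed of plate below 0.03 m/s); the robot touches nothing.
It fails at once if the robot pressed on the cooker, its lid or its latch with more than 26 N (contact force between any of the fingers, the arm and cooker above 26 N).
It fails at once if the plate was forced against the cooker with more than 25 N (contact force between plate and cooker above 25 N).
It fails at once if the cooker was shoved more than 40 mm (distance of cooker from where it was at the start of the episode above 0.04 m).
It fails at once if one of the other things was moved more than 40 mm (distance of any of mug, spice_jar, garlic, tin, lemon from where it was at the start of the episode above 0.04 m).
It also fails if it takes over 72 s, if anything falls off the work surface, if the arm or the gripper's body presses on something with over 40 N, if the wrist force passes 120 N, or if a joint passes its speed limit or range.

## Working session

There is one attempt and no reset: what is moved stays moved. The work goes in short steps, Python scripts to look and compute and a tool call to move; the robot and the scene stay as the last step left them, time stands still between calls to the robot, and variables do not carry over. Pictures are saved under pics/ and viewed, at most 10 in all, crops included, and the job is handed in when it is done.

Besides the shell and the picture viewer there is one more tool, called after ">>>" by a JSON object that holds its "op" and its "data", one argument or row to a line. arm_command: Moves the arm, as the interface text tells. Its arguments: {"type":"object","properties":{"plan":{"type":"array","items":{"type":"object","properties":{"dp":{"type":"array","items":{"type":"number"}},"spin":{"type":"number"}}}},"grip":{"type":"number"},"newtons":{"type":"number"}},"required":["plan"]}

```bash
mkdir -p pics; cat > h.py <<'E'
import numpy as np, cv2
from workcell import manip, viewer, finder
def proj(cam,X):
    p=viewer.camera_params(cam);c=np.array(p["R"])@np.array(X)+np.array(p["t"]);f=192/np.tan(np.radians(p["vertical_fov"])/2)
    s=c[:2]/c[2];s=s*(1+p["k1"]*(s@s));return f*s[0]+p["cx"],f*s[1]+p["cy"]
def ray(cam,u,v):
    p=viewer.camera_params(cam);f=192/np.tan(np.radians(p["vertical_fov"])/2);d=np.array([(u-p["cx"])/f,(v-p["cy"])/f]);s=d.copy()
    for _ in range(20): s=d/(1+p["k1"]*(s@s))
    R=np.array(p["R"]);return -R.T@np.array(p["t"]),R.T@np.array([*s,1])
def atz(cam,u,v,z):
    o,d=ray(cam,u,v);return o+d*(z-o[2])/d[2]
E
python3 - <<'E'
from h import *
a=viewer.camera("scene");b=viewer.camera("top")
cv2.imwrite("pics/a.png",cv2.resize(a,(800,600)));cv2.imwrite("pics/b.png",cv2.resize(b,(800,600)))
for c in("scene","top"):
    for t in("cooker","button_top","lid_hinge","lid_front","plate","plate_grip","mug","spice_jar","garlic","tin","lemon"):
        print(c,t,[(np.round(r["position"],3).tolist(),round(r["score"],2)) for r in finder.find_in(c,t)[:2]])
o=manip.get_obs();print(o)
E
```

```text
scene cooker [([0.52, 0.072, 0.124], 0.9)]
scene button_top []
scene lid_hinge [([0.517, 0.069, 0.124], 0.72), ([0.394, -0.332, 0.02], 0.62)]
scene lid_front [([0.532, 0.094, 0.168], 0.92), ([0.413, -0.476, 0.079], 0.16)]
scene plate [([0.391, -0.334, 0.02], 0.91), ([0.376, -0.095, 0.029], 0.35)]
scene plate_grip [([0.398, -0.33, 0.022], 0.57)]
scene mug [([0.432, 0.292, 0.071], 0.59)]
scene spice_jar [([0.409, -0.476, 0.081], 0.97)]
scene garlic []
scene tin []
scene lemon [([0.686, -0.079, 0.041], 0.63)]
top cooker [([0.529, 0.123, 0.167], 0.79)]
top button_top [([0.428, 0.134, 0.123], 0.67)]
top lid_hinge [([0.53, 0.12, 0.168], 0.65), ([0.541, 0.124, 0.17], 0.5)]
top lid_front [([0.542, 0.124, 0.169], 0.93)]
top plate []
top plate_grip [([0.394, -0.322, 0.015], 0.68)]
top mug [([0.433, 0.332, 0.05], 0.82), ([0.696, -0.063, 0.045], 0.36)]
top spice_jar [([0.414, -0.452, 0.108], 0.8)]
top garlic [([0.378, -0.088, 0.034], 0.68)]
top tin [([0.575, 0.304, 0.059], 0.83), ([0.543, 0.127, 0.165], 0.16)]
top lemon []
{'clock': 1.2, 'joint_pos': array([-1.33960147,  0.33219403, -0.06469276,  1.46008038,  0.02159624,
        1.349888  , -0.0885287 ]), 'joint_velocities': array([ 0.00110885,  0.00045135, -0.00017958, -0.00128801, -0.00192002,
       -0.00158535,  0.00069208]), 'tau': array([ 1.01119149e-03, -6.25237441e+01,  4.91666410e-02, -3.91819918e+01,
        1.64215732e-02,  1.85186494e-03,  4.04337709e-05]), 'position': array([0.156916  , 0.60499432, 0.40475061]), 'ee_rot': array([ 1.26573769e-01,  9.91957195e-01,  6.27780744e-05, -3.77978342e-06]), 'ft_force': array([-0.11283956, -0.33501149,  0.24063592]), 'torque': array([ 0.01435425, -0.02882369,  0.01139164]), 'grasp_force': 0.0, 'grip_width': 0.9999115031898131}
```

View pics/a.png

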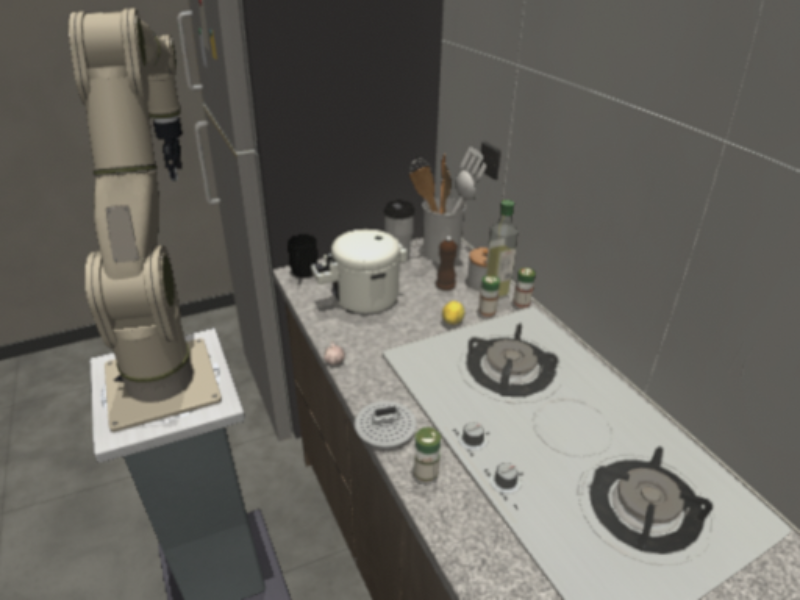

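View pics/b.png

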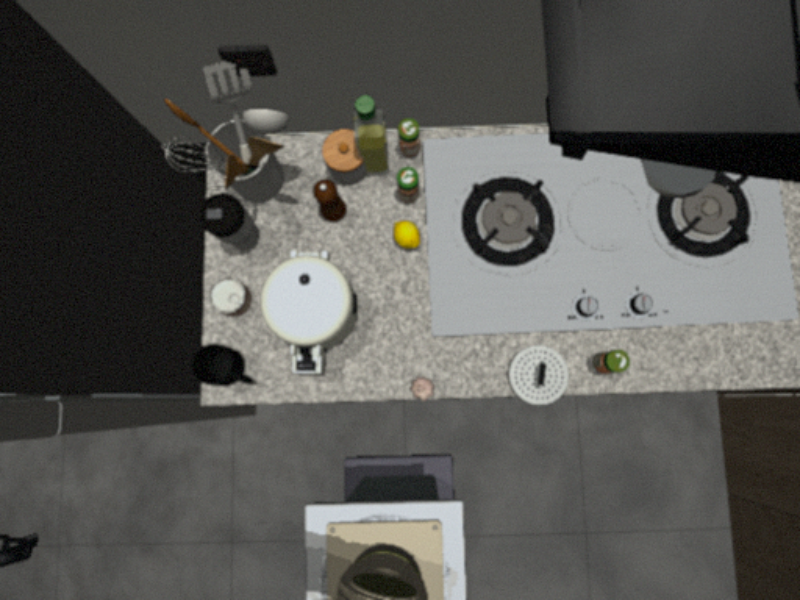

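The scene view shows the robot at left, the cooker at about (365,270) and the plate at (385,425). The top view shows the cooker lid at (307,302), the button at (308,358) and the plate at (539,376). The handle bar runs from (543,364) to (540,385), roughly along world x.

```bash
python3 - <<'E'
from h import *
b=cv2.resize(cv2.imread("pics/b.png"),(512,384)) 
b=viewer.camera("top")
A=cv2.resize(b[155:245,160:240],(480,540),interpolation=cv2.INTER_CUBIC) # x6
P=cv2.resize(b[215:265,320:370],(300,300),interpolation=cv2.INTER_CUBIC) # x6
m=np.zeros((540,790,3),np.uint8);m[:,:480]=A;m[:300,490:]=P
cv2.imwrite("pics/c.png",m)
p=viewer.camera_params("top");print(p)
for X in [(0.542,.124,.152),(.43,.13,.124),(.394,-.323,.02)]: print(proj("top",X))
E
```

```text
{'vertical_fov': 53.24897412257517, 'cx': 261.7745503034422, 'cy': 193.16328014120597, 'k1': -0.01958901482815425, 'R': array([[-0.02942259, -0.9993743 , -0.01962943],
       [-0.9870135 ,  0.03215003, -0.15738719],
       [ 0.1579198 ,  0.01474377, -0.98734186]]), 't': array([-0.04930836,  0.55558799,  1.18587516])}
(np.float64(196.28707019872127), np.float64(193.39857142792857))
(np.float64(196.15461198226913), np.float64(232.28129258273978))
(np.float64(343.5321263003308), np.float64(241.0516025983605))
```

View pics/c.png

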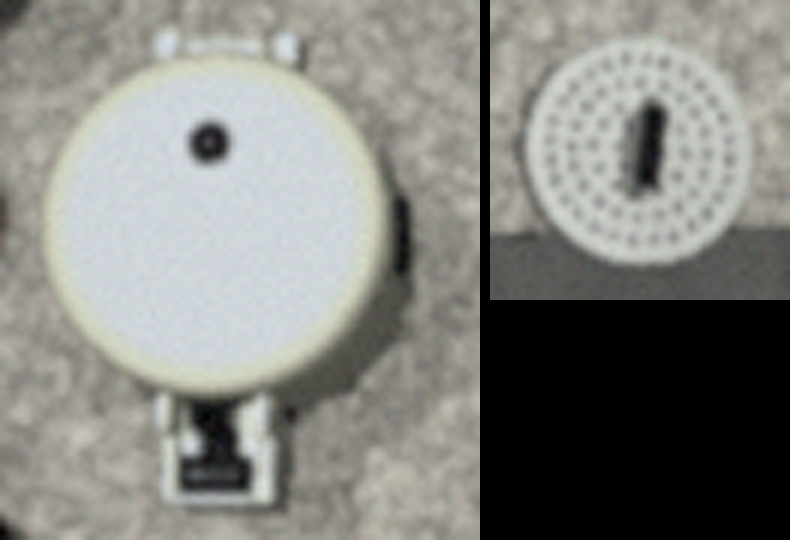

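```bash
python3 - <<'E'
from h import *
q=lambda u,v,z,ox,oy: atz("top",ox+u/6-.42,oy+v/6-.42,z)
C=q(217,226,.147,160,155);B=q(214,473,.124,160,155);H=q(227,45,.14,160,155)
print(C,B,H,"yaw",np.arctan2(*(C-B)[1::-1]),np.linalg.norm((C-B)[:2]))
print("disc",q(148.5,150,.018,320,215),"bar",q(160,147,.056,320,215))
e=q(165,102,.056,320,215)-q(155,187,.056,320,215);print(e,np.arctan2(e[1],e[0]))
E
```

```text
[0.54631817 0.1265359  0.147     ] [0.42673918 0.1327092  0.124     ] [0.63922455 0.12266089 0.14      ] yaw -0.05157950423488886 0.11973824050020691
disc [ 0.39865561 -0.32622604  0.018     ] bar [ 0.39881646 -0.32485466  0.056     ]
[ 0.04355864 -0.00792456  0.        ] -0.17996023125535562
```

>>> {"op": "arm_command", "data": {
  "plan": [
    {"dp": [-20,-44,0],"spin": -0.105},
    {"dp": [-18,-45,0],"spin": -0.105},
    {"dp": [-18,-45,0]},
    {"dp": [-22,-43,0]}
  ],
  "grip": 1,
  "newtons": 40
}}

```text
invalid input at $.plan[2]: expected keys dp, spin
```

>>> {"op": "arm_command", "data": {
  "plan": [
    {"dp": [-20,-44,0],"spin": -0.105},
    {"dp": [-18,-45,0],"spin": -0.105},
    {"dp": [-18,-45,0],"spin": 0},
    {"dp": [-22,-43,0],"spin": 0}
  ],
  "grip": 1,
  "newtons": 40
}}

```text
clock: 1.65
position: [0.2124, 0.4187, 0.4047]
ee_rot: [0.021, 1.0, 0.0, -0.0]
ft_force: [0.9, 0.8, 0.2]
grip_width: 0.331
grasp_force: 0.0
```

>>> {"op": "arm_command", "data": {
  "plan": [
    {"dp": [-24,-36,0],"spin": 0},
    {"dp": [-24,-36,0],"spin": 0},
    {"dp": [-24,-36,0],"spin": 0},
    {"dp": [-24,-36,0],"spin": 0}
  ]
}}

```text
clock: 2.05
position: [0.3027, 0.2707, 0.405]
ee_rot: [0.022, 1.0, 0.0, 0.0]
ft_force: [1.0, 0.5, 0.3]
grip_width: -0.003
grasp_force: 0.0
```

>>> {"op": "arm_command", "data": {
  "plan": [
    {"dp": [-31,-33,0],"spin": 0},
    {"dp": [-31,-33,0],"spin": 0},
    {"dp": [-31,-33,10],"spin": 0},
    {"dp": [-31,-33,10],"spin": 0},
    {"dp": [0,0,0],"spin": 0}
  ]
}}

```text
clock: 2.55
position: [0.4225, 0.1303, 0.3839]
ee_rot: [0.026, 1.0, -0.001, 0.0]
ft_force: [-1.4, 0.5, -0.8]
grip_width: 0.0
grasp_force: 0.0
```

```bash
python3 - <<'E'
from h import *
b=viewer.camera("top");s=viewer.camera("scene")
o=manip.get_obs();print(o["clock"],o["position"],o["ee_rot"],o["grip_width"],o["joint_pos"])
A=cv2.resize(b[155:255,145:245],(500,500),interpolation=cv2.INTER_CUBIC)
S=cv2.resize(s[100:210,160:280],(300,275),interpolation=cv2.INTER_CUBIC)
m=np.zeros((500,800,3),np.uint8);m[:,:500]=A;m[:275,500:]=S;cv2.imwrite("pics/d.png",m)
for t in("button_top","lid_front","cooker"):
  for c in("top","scene"): print(c,t,[(np.round(r["position"],3).tolist(),round(r["score"],2)) for r in finder.find_in(c,t)[:2]])
E
```

```text
2.65 [0.42046612 0.13448467 0.38459077] [ 2.30428505e-02  9.99734462e-01  2.91833852e-05 -1.79551034e-04] -0.006120040645396763 [-0.84450938 -0.09040242  0.41258546  1.96455241  0.03780479  1.26039773
  1.0797189 ]
top button_top [([0.539, 0.111, 0.17], 0.19)]
scene button_top []
top lid_front [([0.546, 0.12, 0.171], 0.72), ([0.398, -0.322, 0.017], 0.4)]
scene lid_front [([0.533, 0.094, 0.167], 0.72)]
top cooker []
scene cooker [([0.518, 0.07, 0.124], 0.9), ([0.395, -0.334, 0.022], 0.29)]
```

View pics/d.png

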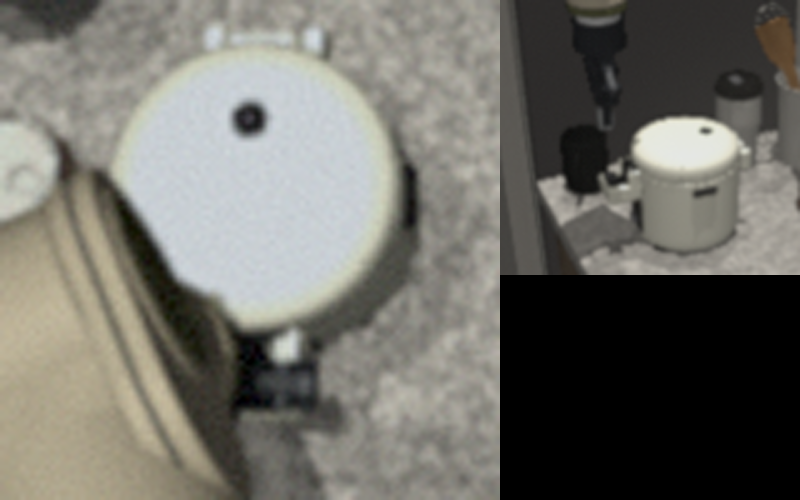

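The top picture shows the gripper body over the button at (275,385) in the crop. The scene crop shows the fingertip at (604,128), just above the button at (610,165).

>>> {"op": "arm_command", "data": {
  "plan": [
    {"dp": [-2,-2,30],"spin": 0},
    {"dp": [0,0,30],"spin": 0},
    {"dp": [0,0,17],"spin": 0},
    {"dp": [0,0,3],"spin": 0},
    {"dp": [0,0,0],"spin": 0}
  ]
}}

```text
clock: 3.45
position: [0.422, 0.1334, 0.3049]
ee_rot: [0.022, 1.0, -0.0, -0.0]
ft_force: [-0.4, 0.1, -0.2]
grip_width: -0.001
grasp_force: 0.0
```

>>> {"op": "arm_command", "data": {
  "plan": [
    {"dp": [0,0,2],"spin": 0},
    {"dp": [0,0,2],"spin": 0},
    {"dp": [0,0,1],"spin": 0},
    {"dp": [0,0,0],"spin": 0}
  ]
}}

```text
clock: 3.85
position: [0.4221, 0.1331, 0.2999]
ee_rot: [0.022, 1.0, 0.0, 0.0]
ft_force: [-0.2, -0.1, -0.1]
grip_width: -0.001
grasp_force: 0.0
```

>>> {"op": "arm_command", "data": {
  "plan": [
    {"dp": [0,0,2],"spin": 0},
    {"dp": [0,0,1],"spin": 0},
    {"dp": [0,0,1],"spin": 0},
    {"dp": [0,0,0],"spin": 0}
  ]
}}

```text
clock: 4.25
position: [0.422, 0.1332, 0.296]
ee_rot: [0.022, 1.0, 0.0, -0.0]
ft_force: [-3.5, -0.3, 7.0]
grip_width: -0.001
grasp_force: 3.6
```

```bash
cat >> h.py <<'E'
def st():
    o=manip.get_obs();print(round(o["clock"],2),o["position"].round(4),o["ft_force"].round(1),round(o["grip_width"],2),round(o["grasp_force"],1))
E
python3 -c "
from h import *
st()"
```

```text
4.25 [0.422  0.1332 0.296 ] [-3.5 -0.3  7. ] -0.0 3.6
```

>>> {"op": "arm_command", "data": {
  "plan": [
    {"dp": [0,0,1],"spin": 0},
    {"dp": [0,0,1],"spin": 0},
    {"dp": [0,0,0],"spin": 0}
  ]
}}

```text
clock: 4.55
position: [0.4218, 0.1332, 0.2937]
ee_rot: [0.022, 1.0, 0.0, -0.001]
ft_force: [-3.2, -0.4, 4.1]
grip_width: -0.002
grasp_force: 2.3
```

>>> {"op": "arm_command", "data": {
  "plan": [
    {"dp": [0,0,1],"spin": 0},
    {"dp": [0,0,0],"spin": 0}
  ]
}}

```text
clock: 4.75
position: [0.4217, 0.1332, 0.2925]
ee_rot: [0.022, 1.0, 0.0, -0.001]
ft_force: [-5.9, 0.4, 5.5]
grip_width: -0.003
grasp_force: 2.9
```

```bash
python3 - <<'E'
from h import *
s=viewer.camera("scene");st()
cv2.imwrite("pics/e.png",cv2.resize(s[80:220,150:290],(560,560),interpolation=cv2.INTER_CUBIC))
E
```

```text
4.8 [0.4217 0.1332 0.2926] [-5.5  0.2  4.9] 0.0 2.9
```

View pics/e.png

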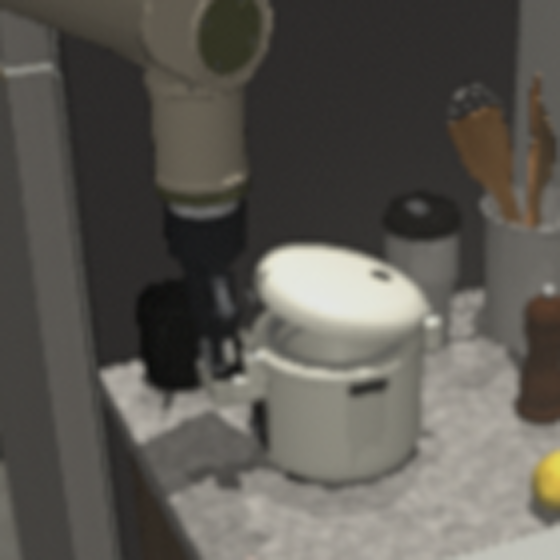

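The lid has popped and is swinging up in the crop, centred at (340,290). The fingers are on the button at (220,380). I'll retract and go to the plate.

>>> {"op": "arm_command", "data": {
  "plan": [
    {"dp": [6,0,-6],"spin": 0},
    {"dp": [4,0,-30],"spin": 0},
    {"dp": [0,0,-40],"spin": 0},
    {"dp": [-3,-30,-30],"spin": 0},
    {"dp": [-4,-45,0],"spin": 0}
  ]
}}

```text
clock: 5.3
position: [0.4165, 0.059, 0.4028]
ee_rot: [0.02, 1.0, 0.001, 0.003]
ft_force: [1.3, -1.3, -0.4]
grip_width: 0.001
grasp_force: 0.0
```

>>> {"op": "arm_command", "data": {
  "plan": [
    {"dp": [-4,-45,0],"spin": 0},
    {"dp": [-4,-45,0],"spin": 0},
    {"dp": [-2,-45,0],"spin": 0},
    {"dp": [-2,-45,0],"spin": 0.07},
    {"dp": [-2,-45,0],"spin": 0.066}
  ],
  "grip": -1
}}

```text
clock: 5.8
position: [0.4162, -0.1689, 0.399]
ee_rot: [0.091, 0.996, 0.0, 0.001]
ft_force: [0.8, 0.9, 0.2]
grip_width: 0.847
grasp_force: 0.0
```

```bash
python3 - <<'E'
from h import *
st();print(manip.get_obs()["ee_rot"],manip.get_obs()["joint_pos"].round(2))
s=viewer.camera("scene")
cv2.imwrite("pics/f.png",cv2.resize(s[60:320,130:390],(560,560),interpolation=cv2.INTER_CUBIC))
for t in ("lid_hinge","lid_front","cooker"): print(t,[(np.round(r["position"],3).tolist(),round(r["score"],2)) for r in finder.find_in("scene",t)[:2]])
E
```

```text
5.8 [ 0.4162 -0.1689  0.399 ] [0.8 0.9 0.2] 0.85 0.0
[9.11662186e-02 9.95835443e-01 2.07665718e-04 6.69112528e-04] [-0.59 -0.15  0.82  1.94  0.11  1.3   1.58]
lid_hinge [([0.558, 0.077, 0.116], 0.89)]
lid_front [([0.602, 0.065, 0.233], 0.94)]
cooker [([0.557, 0.079, 0.114], 0.68)]
```

View pics/f.png

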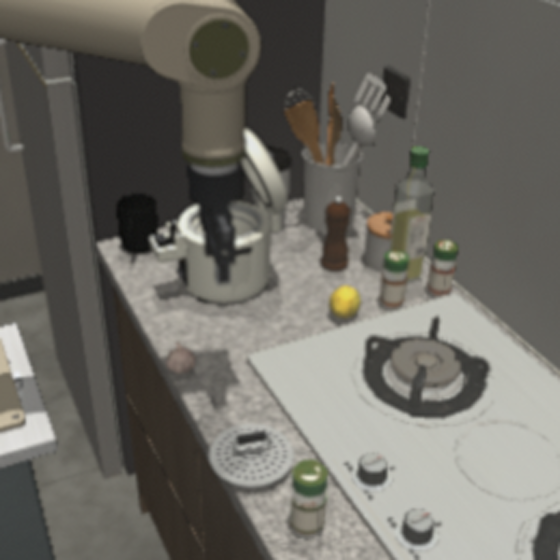

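The lid is opening fully, with its edge at (265,170) in the crop, and the plate's handle is at (250,437).

>>> {"op": "arm_command", "data": {
  "plan": [
    {"dp": [-3,-39,0],"spin": 0},
    {"dp": [-3,-39,10],"spin": 0},
    {"dp": [-3,-39,20],"spin": 0},
    {"dp": [-2,-39,30],"spin": 0},
    {"dp": [0,0,40],"spin": 0}
  ],
  "grip": -1
}}

```text
clock: 6.5
position: [0.3994, -0.3256, 0.2985]
ee_rot: [0.091, 0.996, -0.002, 0.001]
ft_force: [0.7, 1.3, 0.3]
grip_width: 1.001
grasp_force: 0.0
```

>>> {"op": "arm_command", "data": {
  "plan": [
    {"dp": [0,0,20],"spin": 0},
    {"dp": [0,0,0],"spin": 0}
  ]
}}

```text
clock: 6.7
position: [0.3995, -0.3207, 0.2759]
ee_rot: [0.089, 0.996, 0.001, -0.003]
ft_force: [0.3, -0.4, 0.4]
grip_width: 0.997
grasp_force: 0.0
```

```bash
python3 - <<'E'
from h import *
b=viewer.camera("top");st();print(manip.get_obs()["ee_rot"])
A=cv2.resize(b[155:255,150:250],(400,400),interpolation=cv2.INTER_CUBIC)
P=cv2.resize(b[205:275,310:380],(400,400),interpolation=cv2.INTER_CUBIC)
cv2.imwrite("pics/g.png",np.hstack([A,P]))
for c in("top","scene"):
  if c=="scene": viewer.camera(c)
  for t in("pot_mouth","lid_front"): print(c,t,[(np.round(r["position"],3).tolist(),round(r["score"],2)) for r in finder.find_in(c,t)[:2]])
E
```

```text
6.75 [ 0.4    -0.3213  0.2779] [-0.4  0.4 -0.2] 1.0 0.0
[ 8.90211046e-02  9.96028661e-01  4.28025520e-04 -1.40211265e-03]
top pot_mouth [([0.56, 0.13, 0.132], 0.8)]
top lid_front [([0.629, 0.115, 0.288], 0.89), ([0.564, 0.127, 0.133], 0.52)]
scene pot_mouth [([0.481, 0.102, 0.11], 0.88), ([0.685, -0.076, 0.037], 0.35)]
scene lid_front []
```

View pics/g.png

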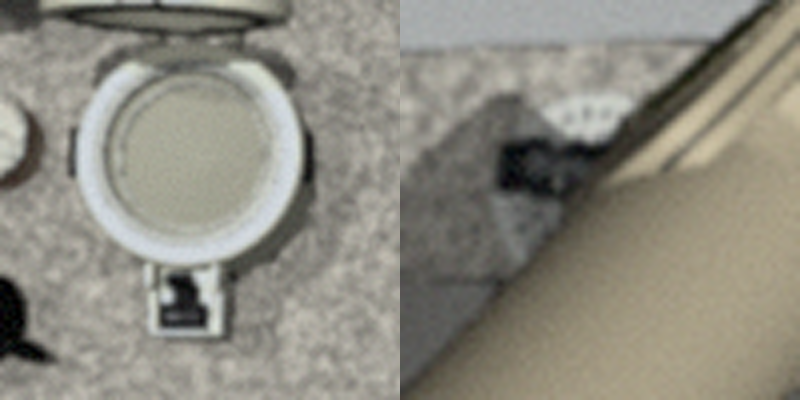

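The left crop shows the lid fully open at the top edge. The mouth spans x 104–272 and y 68–242, so its centre is about (188,155). The right crop shows the gripper above the plate.

>>> {"op": "arm_command", "data": {
  "plan": [
    {"dp": [0,-4,30],"spin": 0},
    {"dp": [0,0,25],"spin": 0},
    {"dp": [0,0,14],"spin": 0},
    {"dp": [0,0,4],"spin": 0},
    {"dp": [0,0,0],"spin": 0}
  ]
}}

```text
clock: 7.5
position: [0.3992, -0.3265, 0.2061]
ee_rot: [0.09, 0.996, -0.0, 0.0]
ft_force: [-0.4, -0.0, -0.6]
grip_width: 1.001
grasp_force: 0.0
```

>>> {"op": "arm_command", "data": {
  "plan": [
    {"dp": [0,0,0],"spin": 0},
    {"dp": [0,0,0],"spin": 0},
    {"dp": [0,0,0],"spin": 0},
    {"dp": [0,0,0],"spin": 0},
    {"dp": [0,0,0],"spin": 0}
  ],
  "grip": 1,
  "newtons": 40
}}

```text
clock: 8.0
position: [0.3991, -0.3264, 0.2058]
ee_rot: [0.09, 0.996, 0.0, 0.0]
ft_force: [0.7, 0.7, 2.5]
grip_width: 0.144
grasp_force: 2.0
```

>>> {"op": "arm_command", "data": {
  "plan": [
    {"dp": [0,0,0],"spin": 0},
    {"dp": [0,0,0],"spin": 0}
  ]
}}

```text
clock: 8.2
position: [0.3991, -0.3264, 0.2059]
ee_rot: [0.09, 0.996, 0.0, 0.0]
ft_force: [0.0, 1.0, 4.3]
grip_width: 0.129
grasp_force: 39.6
```

```bash
python3 - <<'E'
from h import *
st();print(manip.get_obs()["ee_rot"])
q=lambda u,v,z: atz("top",150+u/4-.38,155+v/4-.38,z).round(4)
print("mouth",q(188,155,.135),q(104,155,.135),q(272,155,.135),q(188,68,.135),q(188,242,.135))
print("outer",q(77,150,.135),q(305,150,.135),q(190,265,.135))
print("button",q(184,316,.124),"step", q(120,155,.115),q(268,155,.115))
E
```

```text
8.2 [ 0.3991 -0.3264  0.2059] [0.  1.  4.3] 0.13 39.6
[8.98001630e-02 9.95959786e-01 1.12021611e-04 1.50150219e-04]
mouth [0.5449 0.1262 0.135 ] [0.5469 0.1892 0.135 ] [0.5428 0.0635 0.135 ] [0.6111 0.1261 0.135 ] [0.4798 0.1264 0.135 ]
outer [0.5514 0.2095 0.135 ] [0.5458 0.0388 0.135 ] [0.4627 0.125  0.135 ]
button [0.4261 0.1316 0.124 ] step [0.5498 0.1818 0.115 ] [0.5462 0.0692 0.115 ]
```

```bash
cat > fit.py <<'E'
from h import *
from scipy.optimize import minimize
from scipy.ndimage import map_coordinates
def fit(g,sc,r,z,c0,sign,angs=np.linspace(0,2*np.pi,180,endpoint=False)):
    g=cv2.GaussianBlur(g.astype(float),(0,0),1.0)
    def val(c,rr):
        P=np.array([proj("top",(c[0]+rr*np.cos(a),c[1]+rr*np.sin(a),z)) for a in angs]);P=(P+.5)*sc-.5
        return map_coordinates(g,[P[:,1],P[:,0]],order=1)
    f=lambda c: -sign*np.mean(np.clip(sign*(val(c,r+.002)-val(c,r-.002)),-20,60))*sign
    best=min(((f((c0[0]+i,c0[1]+j)),c0[0]+i,c0[1]+j) for i in np.arange(-.006,.0061,.002) for j in np.arange(-.006,.0061,.002)))
    s=minimize(f,best[1:],method="Nelder-Mead",options=dict(initial_simplex=[best[1:],(best[1]+.001,best[2]),(best[1],best[2]+.001)],xatol=1e-4))
    return s.x.round(4),round(s.fun,2)
E
python3 - <<'E'
from fit import *
b=cv2.imread("pics/b.png",0)
print("plate disc",[fit(b,800/512,.061,z,(.399,-.326),-1) for z in(.018,.020)])
print("lid",fit(b,800/512,.086,.150,(.547,.126),-1))
n=viewer.camera("top");cv2.imwrite("pics/top2.png",n);n=cv2.cvtColor(n,cv2.COLOR_BGR2GRAY)
fr=np.radians(np.linspace(60,300,160))  # skip the back (lid side)
print("mouth",fit(n,1,.0625,.135,(.547,.1255),1),fit(n,1,.0625,.135,(.547,.1255),1,fr))
print("outer",fit(n,1,.086,.130,(.547,.1255),-1,fr))
st()
E
```

```text
Traceback (most recent call last):
  File "fit.py", line 10, in fit
    best=min(((f((c0[0]+i,c0[1]+j)),c0[0]+i,c0[1]+j) for i in np.arange(-.006,.0061,.002) for j in np.arange(-.006,.0061,.002)))
  File "fit.py", line 10, in <genexpr>
    best=min(((f((c0[0]+i,c0[1]+j)),c0[0]+i,c0[1]+j) for i in np.arange(-.006,.0061,.002) for j in np.arange(-.006,.0061,.002)))
               ~^^^^^^^^^^^^^^^^^^^
  File "fit.py", line 9, in <lambda>
    f=lambda c: -sign*np.mean(np.clip(sign*(val(c,r+.002)-val(c,r-.002)),-20,60))*sign
                                            ~~~^^^^^^^^^^
  File "fit.py", line 7, in val
    P=np.array([proj("top",(c[0]+rr*np.cos(a),c[1]+rr*np.sin(a),z)) for a in angs]);P=(P+.5)*sc-.5
                ~~~~^^^^^^^^^^^^^^^^^^^^^^^^^^^^^^^^^^^^^^^^^^^^^^^
  File "h.py", line 4, in proj
    p=viewer.camera_params(cam);c=np.array(p["R"])@np.array(X)+np.array(p["t"]);f=192/np.tan(np.radians(p["vertical_fov"])/2)
ValueError: time passes only in moves, steps and waits
```

>>> {"op": "arm_command", "data": {
  "plan": [
    {"dp": [0,0,-20],"spin": 0},
    {"dp": [0,0,-45],"spin": 0},
    {"dp": [0,0,-50],"spin": 0},
    {"dp": [0,0,-50],"spin": 0},
    {"dp": [0,0,-30],"spin": 0}
  ]
}}

```text
clock: 8.7
position: [0.3987, -0.3272, 0.4037]
ee_rot: [0.09, 0.996, -0.0, 0.001]
ft_force: [0.7, 0.1, -1.6]
grip_width: 0.134
grasp_force: 39.3
```

```bash
sed -i 's/viewer.camera_params(cam)/PP(cam)/; 2i import functools\nPP=functools.lru_cache(lambda c: viewer.camera_params(c))' h.py
python3 - <<'E'
from fit import *
b=cv2.imread("pics/b.png",0)
print("plate disc",[fit(b,800/512,.061,z,(.399,-.326),-1) for z in(.018,.020)])
print("lid",fit(b,800/512,.086,.150,(.547,.126),-1))
n=viewer.camera("top");cv2.imwrite("pics/top2.png",n);n=cv2.cvtColor(n,cv2.COLOR_BGR2GRAY)
fr=np.radians(np.linspace(60,300,160))  # skip the back (lid side)
print("mouth",fit(n,1,.0625,.135,(.547,.1255),1),fit(n,1,.0625,.135,(.547,.1255),1,fr))
print("outer",fit(n,1,.086,.130,(.547,.1255),-1,fr))
st()
E
```

```text
plate disc [(array([ 0.3989, -0.3273]), np.float64(-30.86)), (array([ 0.3989, -0.327 ]), np.float64(-30.64))]
lid (array([0.5498, 0.1266]), np.float64(-24.72))
mouth (array([0.5501, 0.1287]), np.float64(-13.06)) (array([0.5459, 0.1289]), np.float64(-15.88))
outer (array([0.5497, 0.1262]), np.float64(-37.81))
8.75 [ 0.3993 -0.328   0.4069] [ 2.  -2.3  3. ] 0.13 39.3
```

>>> {"op": "arm_command", "data": {
  "plan": [
    {"dp": [-3,20,0],"spin": 0},
    {"dp": [-6,40,0],"spin": 0},
    {"dp": [-6,44,0],"spin": 0},
    {"dp": [-6,44,0],"spin": 0},
    {"dp": [-6,44,0],"spin": 0}
  ]
}}

```text
clock: 9.25
position: [0.4598, -0.1406, 0.4004]
ee_rot: [0.09, 0.996, 0.001, 0.0]
ft_force: [0.5, -0.1, -0.5]
grip_width: 0.135
grasp_force: 39.3
```

>>> {"op": "arm_command", "data": {
  "plan": [
    {"dp": [-6,44,0],"spin": 0},
    {"dp": [-6,44,0],"spin": 0},
    {"dp": [-6,44,0],"spin": 0},
    {"dp": [-6,44,0],"spin": 0},
    {"dp": [-6,40,0],"spin": 0}
  ]
}}

```text
clock: 9.75
position: [0.5282, 0.0671, 0.4]
ee_rot: [0.089, 0.996, 0.0, -0.0]
ft_force: [1.5, 0.7, -0.1]
grip_width: 0.129
grasp_force: 39.3
```

>>> {"op": "arm_command", "data": {
  "plan": [
    {"dp": [-6,40,0],"spin": 0},
    {"dp": [-4,20,0],"spin": 0},
    {"dp": [0,0,0],"spin": 0},
    {"dp": [0,0,0],"spin": 0},
    {"dp": [0,0,0],"spin": 0}
  ]
}}

```text
clock: 10.25
position: [0.5485, 0.1206, 0.4005]
ee_rot: [0.091, 0.996, -0.0, -0.0]
ft_force: [-1.3, -0.2, -1.3]
grip_width: 0.133
grasp_force: 39.3
```

>>> {"op": "arm_command", "data": {
  "plan": [
    {"dp": [0,6,20],"spin": 0},
    {"dp": [0,0,25],"spin": 0},
    {"dp": [0,0,15],"spin": 0},
    {"dp": [0,0,0],"spin": 0},
    {"dp": [0,0,0],"spin": 0}
  ]
}}

```text
clock: 10.75
position: [0.5499, 0.1273, 0.3414]
ee_rot: [0.09, 0.996, 0.0, 0.0]
ft_force: [-0.5, -0.8, 0.0]
grip_width: 0.128
grasp_force: 39.2
```

```bash
python3 - <<'E'
from h import *
st();b=viewer.camera("top");s=viewer.camera("scene");cv2.imwrite("pics/top3.png",b);cv2.imwrite("pics/sc3.png",s)
A=cv2.resize(b[155:255,145:245],(400,400),interpolation=cv2.INTER_CUBIC)
S=cv2.resize(s[80:200,190:310],(400,400),interpolation=cv2.INTER_CUBIC)
cv2.imwrite("pics/i.png",np.hstack([A,S]))
E
```

```text
10.75 [0.5499 0.1273 0.3414] [-0.5 -0.8  0. ] 0.13 39.2
```

View pics/i.png

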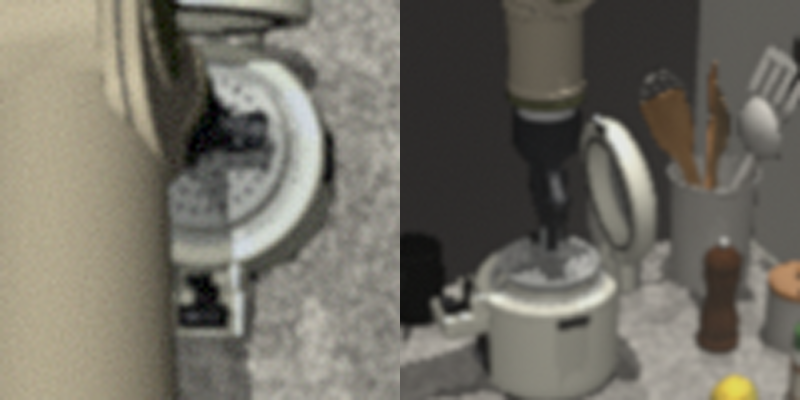

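The left crop shows the plate over the mouth, with its visible right edge at (285,150) concentric with the rim. The right crop shows the gripper clear of the open lid. I'll lower it gently.

>>> {"op": "arm_command", "data": {
  "plan": [
    {"dp": [0,0,8],"spin": 0},
    {"dp": [0,0,4],"spin": 0},
    {"dp": [0,0,2],"spin": 0},
    {"dp": [0,0,2],"spin": 0},
    {"dp": [0,0,0],"spin": 0}
  ]
}}

```text
clock: 11.35
position: [0.5496, 0.128, 0.3244]
ee_rot: [0.09, 0.996, -0.0, -0.0]
ft_force: [-2.0, -0.4, -0.8]
grip_width: 0.13
grasp_force: 39.3
```

>>> {"op": "arm_command", "data": {
  "plan": [
    {"dp": [0,0,1],"spin": 0},
    {"dp": [0,0,1],"spin": 0},
    {"dp": [0,0,1],"spin": 0},
    {"dp": [0,0,0],"spin": 0}
  ]
}}

```text
clock: 11.75
position: [0.5497, 0.128, 0.3216]
ee_rot: [0.09, 0.996, 0.0, -0.0]
ft_force: [-0.4, 0.4, -1.0]
grip_width: 0.134
grasp_force: 39.3
```

>>> {"op": "arm_command", "data": {
  "plan": [
    {"dp": [0,0,2],"spin": 0},
    {"dp": [0,0,2],"spin": 0},
    {"dp": [0,0,2],"spin": 0},
    {"dp": [0,0,0],"spin": 0}
  ]
}}

```text
clock: 12.15
position: [0.5496, 0.128, 0.3153]
ee_rot: [0.09, 0.996, -0.0, -0.0]
ft_force: [0.2, -0.1, -0.8]
grip_width: 0.131
grasp_force: 39.3
```

>>> {"op": "arm_command", "data": {
  "plan": [
    {"dp": [0,0,2],"spin": 0},
    {"dp": [0,0,2],"spin": 0},
    {"dp": [0,0,1],"spin": 0},
    {"dp": [0,0,0],"spin": 0}
  ]
}}

```text
clock: 12.55
position: [0.5496, 0.128, 0.3105]
ee_rot: [0.09, 0.996, -0.0, -0.0]
ft_force: [0.1, -0.5, -0.9]
grip_width: 0.13
grasp_force: 39.3
```

>>> {"op": "arm_command", "data": {
  "plan": [
    {"dp": [0,0,1],"spin": 0},
    {"dp": [0,0,1],"spin": 0},
    {"dp": [0,0,1],"spin": 0},
    {"dp": [0,0,0],"spin": 0}
  ]
}}

```text
clock: 12.95
position: [0.5496, 0.128, 0.3076]
ee_rot: [0.09, 0.996, 0.0, -0.0]
ft_force: [-1.0, 0.5, -0.6]
grip_width: 0.13
grasp_force: 39.3
```

>>> {"op": "arm_command", "data": {
  "plan": [
    {"dp": [0,0,1],"spin": 0},
    {"dp": [0,0,1],"spin": 0},
    {"dp": [0,0,0.5],"spin": 0},
    {"dp": [0,0,0],"spin": 0}
  ]
}}

```text
clock: 13.35
position: [0.5497, 0.128, 0.3051]
ee_rot: [0.09, 0.996, 0.0, -0.0]
ft_force: [0.6, 0.2, -2.1]
grip_width: 0.13
grasp_force: 39.3
```

>>> {"op": "arm_command", "data": {
  "plan": [
    {"dp": [0,0,0.5],"spin": 0},
    {"dp": [0,0,0],"spin": 0}
  ]
}}

```text
clock: 13.55
position: [0.5497, 0.128, 0.3049]
ee_rot: [0.09, 0.996, 0.0, 0.0]
ft_force: [-2.0, 0.3, 2.4]
grip_width: 0.132
grasp_force: 39.7
```

>>> {"op": "arm_command", "data": {
  "plan": [
    {"dp": [0,0,0],"spin": 0},
    {"dp": [0,0,0],"spin": 0},
    {"dp": [0,0,0],"spin": 0},
    {"dp": [0,0,0],"spin": 0}
  ],
  "grip": -0.2
}}

```text
clock: 13.95
position: [0.5497, 0.128, 0.3047]
ee_rot: [0.09, 0.996, 0.0, 0.0]
ft_force: [-0.6, 0.1, 0.5]
grip_width: 0.6
grasp_force: 0.0
```

>>> {"op": "arm_command", "data": {
  "plan": [
    {"dp": [0,0,-5],"spin": 0},
    {"dp": [0,0,-15],"spin": 0},
    {"dp": [0,0,-30],"spin": 0},
    {"dp": [0,0,-40],"spin": 0},
    {"dp": [0,0,-40],"spin": 0}
  ]
}}

```text
clock: 14.45
position: [0.5494, 0.1276, 0.4374]
ee_rot: [0.09, 0.996, 0.0, 0.0]
ft_force: [0.9, 0.3, -0.8]
grip_width: 0.6
grasp_force: 0.0
```

>>> {"op": "arm_command", "data": {
  "plan": [
    {"dp": [0,0,-40],"spin": 0},
    {"dp": [0,0,-30],"spin": 0},
    {"dp": [0,0,0],"spin": 0}
  ],
  "grip": 1
}}

```text
clock: 14.75
position: [0.5501, 0.1272, 0.5102]
ee_rot: [0.09, 0.996, 0.002, 0.003]
ft_force: [0.1, -0.4, 1.0]
grip_width: 0.093
grasp_force: 0.0
```

```bash
python3 - <<'E'
from h import *
st();print(manip.get_obs()["joint_pos"].round(2))
b=viewer.camera("top");s=viewer.camera("scene")
A=cv2.resize(b[155:255,145:245],(400,400),interpolation=cv2.INTER_CUBIC)
S=cv2.resize(s[60:200,170:310],(400,400),interpolation=cv2.INTER_CUBIC)
cv2.imwrite("pics/j.png",np.hstack([A,S]))
for c in("top","scene"):
  for t in("plate","plate_grip","lid_front","cooker"): print(c,t,[(np.round(r["position"],3).tolist(),round(r["score"],2)) for r in finder.find_in(c,t)[:1]])
E
```

```text
14.75 [0.5501 0.1272 0.5102] [ 0.1 -0.4  1. ] 0.09 0.0
[-0.98  0.18  0.79  1.49 -0.13  1.52  1.2 ]
top plate [([0.54, 0.125, 0.116], 0.78)]
top plate_grip []
top lid_front []
top cooker [([0.552, 0.104, 0.133], 0.61)]
scene plate [([0.55, 0.125, 0.122], 0.66)]
scene plate_grip [([0.553, 0.132, 0.12], 0.77)]
scene lid_front []
scene cooker [([0.552, 0.075, 0.128], 0.82)]
```

View pics/j.png

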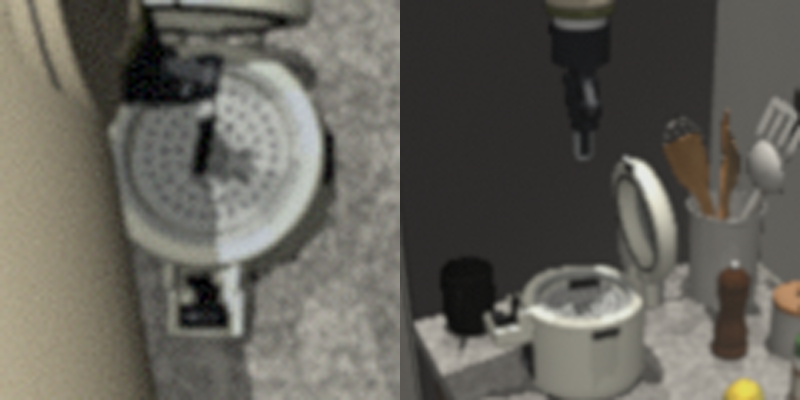

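The plate lies home in the mouth, centred at (212,150) in the left crop. The lid is fully open in the scene crop, with its top at (635,160). Next I go over and behind the lid.

>>> {"op": "arm_command", "data": {
  "plan": [
    {"dp": [0,0,-20],"spin": -0.07},
    {"dp": [0,0,-5],"spin": -0.066},
    {"dp": [-25,0,0],"spin": 0},
    {"dp": [-45,0,0],"spin": 0},
    {"dp": [-45,0,0],"spin": 0}
  ]
}}

```text
clock: 15.75
position: [0.6657, 0.1238, 0.5298]
ee_rot: [0.02, 1.0, 0.001, 0.0]
ft_force: [0.3, 0.1, 2.8]
grip_width: -0.001
grasp_force: 0.0
```

>>> {"op": "arm_command", "data": {
  "plan": [
    {"dp": [-30,0,0],"spin": 0},
    {"dp": [-5,0,0],"spin": 0},
    {"dp": [0,0,0],"spin": 0},
    {"dp": [0,0,0],"spin": 0}
  ]
}}

```text
clock: 16.15
position: [0.699, 0.1213, 0.5301]
ee_rot: [0.022, 1.0, 0.0, 0.0]
ft_force: [-0.6, 0.0, -0.0]
grip_width: 0.003
grasp_force: 0.0
```

```bash
python3 - <<'E'
from h import *
st();o=manip.get_obs();print(o["joint_pos"].round(2),o["ee_rot"].round(4))
b=viewer.camera("top");s=viewer.camera("scene")
for c in("top","scene"):
  for t in("lid_front","lid_hinge"): print(c,t,[(np.round(r["position"],3).tolist(),round(r["score"],2)) for r in finder.find_in(c,t)[:1]])
f=np.array
for th in np.append(np.arange(1.5,.25,-.1),[.2,.1,0]):
  S,H=163,27.5;print(round(th,2),round(S*np.cos(th)-H*np.sin(th)-11),round(138+S*np.sin(th)+H*np.cos(th)))
E
```

```text
16.15 [0.699  0.1213 0.5301] [-0.6  0.  -0. ] 0.0 0.0
[-0.64  0.59  0.77  0.99 -0.4   1.69  1.51] [2.190e-02 9.998e-01 1.000e-04 1.000e-04]
top lid_front [([0.628, 0.11, 0.291], 0.73)]
top lid_hinge [([0.578, 0.114, 0.132], 0.74)]
scene lid_front [([0.63, 0.109, 0.233], 0.92)]
scene lid_hinge [([0.553, 0.074, 0.126], 0.71)]
1.5 -27 303
1.4 -10 303
1.3 6 302
1.2 22 300
1.1 38 296
1.0 54 290
0.9 69 283
0.8 83 274
0.7 96 264
0.6 108 253
0.5 119 240
0.4 128 227
0.3 137 212
0.2 143 197
0.1 148 182
0.0 152 166
```

>>> {"op": "arm_command", "data": {
  "plan": [
    {"dp": [0,0,30],"spin": 0},
    {"dp": [0,0,27],"spin": 0},
    {"dp": [10,0,0],"spin": 0},
    {"dp": [10,0,0],"spin": 0},
    {"dp": [10,0,0],"spin": 0}
  ]
}}

```text
clock: 16.95
position: [0.6689, 0.1228, 0.4727]
ee_rot: [0.022, 1.0, 0.0, -0.0]
ft_force: [0.7, 0.4, -0.5]
grip_width: -0.001
grasp_force: 0.0
```

>>> {"op": "arm_command", "data": {
  "plan": [
    {"dp": [8,0,0],"spin": 0},
    {"dp": [8,0,0],"spin": 0},
    {"dp": [8,0,0],"spin": 0},
    {"dp": [8,0,0],"spin": 0}
  ]
}}

```text
clock: 17.35
position: [0.6371, 0.1243, 0.4729]
ee_rot: [0.022, 1.0, 0.0, 0.0]
ft_force: [1.6, 0.3, -0.6]
grip_width: -0.005
grasp_force: 0.5
```

>>> {"op": "arm_command", "data": {
  "plan": [
    {"dp": [10,0,0],"spin": 0},
    {"dp": [10,0,0],"spin": 0},
    {"dp": [16,0,4],"spin": 0},
    {"dp": [16,0,6],"spin": 0}
  ]
}}

```text
clock: 17.75
position: [0.5848, 0.1263, 0.4633]
ee_rot: [0.022, 1.0, 0.0, 0.001]
ft_force: [-0.5, 0.4, 6.3]
grip_width: 0.002
grasp_force: 2.4
```

>>> {"op": "arm_command", "data": {
  "plan": [
    {"dp": [15,0,7],"spin": 0},
    {"dp": [14,0,9],"spin": 0},
    {"dp": [13,0,10],"spin": 0},
    {"dp": [0,0,0],"spin": 0}
  ]
}}

```text
clock: 18.15
position: [0.542, 0.1283, 0.4359]
ee_rot: [0.021, 1.0, 0.0, -0.001]
ft_force: [-0.4, 0.1, 1.4]
grip_width: 0.0
grasp_force: 0.3
```

```bash
python3 - <<'E'
from h import *
st()
b=viewer.camera("top");s=viewer.camera("scene")
for c in("top","scene"):
  for t in("lid_front",): print(c,t,[(np.round(r["position"],3).tolist(),round(r["score"],2)) for r in finder.find_in(c,t)[:1]])
cv2.imwrite("pics/k.png",cv2.resize(s[60:200,170:310],(560,560),interpolation=cv2.INTER_CUBIC))
E
```

```text
18.15 [0.542  0.1283 0.4359] [-0.4  0.1  1.4] 0.0 0.3
top lid_front [([0.428, 0.133, 0.122], 0.5)]
scene lid_front [([0.552, 0.073, 0.232], 0.56)]
```

View pics/k.png

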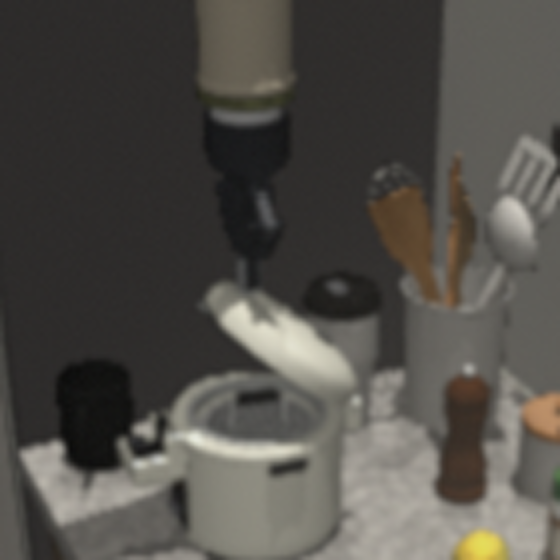

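The fingertip rests on the lid near its front edge at (245,285). The lid is about 0.7 rad open and following.

>>> {"op": "arm_command", "data": {
  "plan": [
    {"dp": [11,0,10],"spin": 0},
    {"dp": [12,0,13],"spin": 0},
    {"dp": [12,0,13],"spin": 0},
    {"dp": [12,0,14],"spin": 0},
    {"dp": [0,0,0],"spin": 0}
  ]
}}

```text
clock: 18.85
position: [0.496, 0.1302, 0.3856]
ee_rot: [0.022, 1.0, -0.0, -0.001]
ft_force: [-0.8, -1.7, 1.5]
grip_width: -0.002
grasp_force: 0.9
```

>>> {"op": "arm_command", "data": {
  "plan": [
    {"dp": [10,0,12],"spin": 0},
    {"dp": [10,0,10],"spin": 0},
    {"dp": [4,0,3],"spin": 0},
    {"dp": [0,0,0],"spin": 0}
  ]
}}

```text
clock: 19.25
position: [0.473, 0.1313, 0.3621]
ee_rot: [0.022, 1.0, 0.0, -0.0]
ft_force: [-2.5, -1.9, 2.4]
grip_width: 0.004
grasp_force: 1.4
```

>>> {"op": "arm_command", "data": {
  "plan": [
    {"dp": [2,0,3],"spin": 0},
    {"dp": [1,0,3],"spin": 0},
    {"dp": [0,0,3],"spin": 0},
    {"dp": [0,0,2],"spin": 0},
    {"dp": [0,0,0],"spin": 0}
  ]
}}

```text
clock: 19.75
position: [0.4695, 0.1316, 0.3503]
ee_rot: [0.022, 1.0, -0.0, -0.001]
ft_force: [-3.1, -0.1, 3.0]
grip_width: -0.001
grasp_force: 1.8
```

>>> {"op": "arm_command", "data": {
  "plan": [
    {"dp": [0,0,1],"spin": 0},
    {"dp": [0,0,1],"spin": 0},
    {"dp": [0,0,1],"spin": 0},
    {"dp": [0,0,0],"spin": 0}
  ]
}}

```text
clock: 20.15
position: [0.4693, 0.1316, 0.3476]
ee_rot: [0.022, 1.0, 0.0, -0.001]
ft_force: [-8.4, -0.3, 6.9]
grip_width: -0.002
grasp_force: 4.4
```

The sideways force shows I am on the sloped rim, so I'll move inward a little.

>>> {"op": "arm_command", "data": {
  "plan": [
    {"dp": [0,0,-5],"spin": 0},
    {"dp": [-9,0,-3],"spin": 0},
    {"dp": [0,0,3],"spin": 0},
    {"dp": [0,0,2],"spin": 0},
    {"dp": [0,0,0],"spin": 0}
  ]
}}

```text
clock: 20.65
position: [0.4792, 0.1313, 0.3507]
ee_rot: [0.022, 1.0, 0.0, 0.001]
ft_force: [1.3, 0.8, 3.4]
grip_width: -0.004
grasp_force: 1.3
```

>>> {"op": "arm_command", "data": {
  "plan": [
    {"dp": [0,0,1],"spin": 0},
    {"dp": [0,0,1],"spin": 0},
    {"dp": [0,0,0],"spin": 0}
  ]
}}

```text
clock: 20.95
position: [0.4789, 0.1312, 0.349]
ee_rot: [0.022, 1.0, 0.0, 0.0]
ft_force: [-0.6, 0.6, 6.5]
grip_width: -0.004
grasp_force: 3.5
```

>>> {"op": "arm_command", "data": {
  "plan": [
    {"dp": [0,0,1],"spin": 0},
    {"dp": [0,0,1],"spin": 0},
    {"dp": [0,0,0],"spin": 0}
  ]
}}

```text
clock: 21.25
position: [0.4787, 0.1313, 0.3466]
ee_rot: [0.022, 1.0, 0.0, -0.0]
ft_force: [-0.0, 2.8, 3.2]
grip_width: -0.003
grasp_force: 1.9
```

>>> {"op": "arm_command", "data": {
  "plan": [
    {"dp": [0,0,1],"spin": 0},
    {"dp": [0,0,0],"spin": 0}
  ]
}}

```text
clock: 21.45
position: [0.4786, 0.1313, 0.3455]
ee_rot: [0.022, 1.0, 0.0, -0.0]
ft_force: [-2.7, 2.4, 4.6]
grip_width: 0.002
grasp_force: 2.0
```

>>> {"op": "arm_command", "data": {
  "plan": [
    {"dp": [0,0,1],"spin": 0},
    {"dp": [0,0,1],"spin": 0},
    {"dp": [0,0,0],"spin": 0}
  ]
}}

```text
clock: 21.75
position: [0.4784, 0.1313, 0.3436]
ee_rot: [0.022, 1.0, 0.0, -0.001]
ft_force: [-5.1, 2.3, 7.5]
grip_width: 0.003
grasp_force: 4.0
```

>>> {"op": "arm_command", "data": {
  "plan": [
    {"dp": [0,0,0.5],"spin": 0},
    {"dp": [0,0,0.5],"spin": 0},
    {"dp": [0,0,0],"spin": 0}
  ]
}}

```text
clock: 22.05
position: [0.4784, 0.1313, 0.343]
ee_rot: [0.022, 1.0, 0.0, -0.001]
ft_force: [-7.2, 1.6, 13.2]
grip_width: -0.0
grasp_force: 7.0
```

>>> {"op": "arm_command", "data": {
  "plan": [
    {"dp": [0,0,0.4],"spin": 0},
    {"dp": [0,0,0],"spin": 0}
  ]
}}

```text
clock: 22.25
position: [0.4783, 0.1313, 0.3427]
ee_rot: [0.022, 1.0, 0.0, -0.001]
ft_force: [-8.8, 1.7, 14.1]
grip_width: -0.004
grasp_force: 7.7
```

>>> {"op": "arm_command", "data": {
  "plan": [
    {"dp": [0.5,0,0.4],"spin": 0},
    {"dp": [0,0,0],"spin": 0}
  ]
}}

```text
clock: 22.45
position: [0.4781, 0.1313, 0.3425]
ee_rot: [0.022, 1.0, 0.0, -0.0]
ft_force: [-8.0, 0.8, 15.3]
grip_width: -0.004
grasp_force: 8.0
```

>>> {"op": "arm_command", "data": {
  "plan": [
    {"dp": [0.6,0,0.4],"spin": 0},
    {"dp": [0,0,0],"spin": 0}
  ]
}}

```text
clock: 22.65
position: [0.4778, 0.1312, 0.3424]
ee_rot: [0.022, 1.0, 0.001, 0.0]
ft_force: [-5.7, 0.7, 16.0]
grip_width: 0.005
grasp_force: 8.1
```

>>> {"op": "arm_command", "data": {
  "plan": [
    {"dp": [0.3,0,0.4],"spin": 0},
    {"dp": [0,0,0],"spin": 0}
  ]
}}

```text
clock: 22.85
position: [0.4777, 0.1312, 0.3422]
ee_rot: [0.022, 1.0, 0.001, 0.0]
ft_force: [-4.9, 0.8, 16.6]
grip_width: 0.004
grasp_force: 8.7
```

>>> {"op": "arm_command", "data": {
  "plan": [
    {"dp": [0.2,0,0.3],"spin": 0},
    {"dp": [0,0,0],"spin": 0}
  ]
}}

```text
clock: 23.05
position: [0.4776, 0.1312, 0.3421]
ee_rot: [0.022, 1.0, 0.001, 0.001]
ft_force: [-5.4, -0.6, 18.2]
grip_width: -0.002
grasp_force: 9.3
```

>>> {"op": "arm_command", "data": {
  "plan": [
    {"dp": [0.2,0,0.3],"spin": 0},
    {"dp": [0,0,0],"spin": 0}
  ]
}}

```text
clock: 23.25
position: [0.4775, 0.1312, 0.3419]
ee_rot: [0.022, 1.0, 0.001, 0.001]
ft_force: [-5.4, 0.6, 19.6]
grip_width: 0.002
grasp_force: 9.8
```

```bash
python3 - <<'E'
from h import *
st();s=viewer.camera("scene");st();cv2.imwrite("pics/l.png",s)
E
```

```text
23.25 [0.4775 0.1312 0.3419] [-5.4  0.6 19.6] 0.0 9.8
23.3 [0.4775 0.1312 0.3419] [-5.2  0.6 20.3] 0.0 9.7
```

>>> {"op": "arm_command", "data": {
  "plan": [
    {"dp": [0.3,0,0.3],"spin": 0},
    {"dp": [0,0,0],"spin": 0}
  ]
}}

```text
clock: 23.5
position: [0.4774, 0.1312, 0.3418]
ee_rot: [0.022, 1.0, 0.001, 0.001]
ft_force: [-4.2, 0.0, 20.1]
grip_width: -0.003
grasp_force: 10.1
```

Test by easing off: if the lid is latched, the force falls to zero.

>>> {"op": "arm_command", "data": {
  "plan": [
    {"dp": [0,0,-1.5],"spin": 0},
    {"dp": [0,0,-1.5],"spin": 0},
    {"dp": [0,0,-1],"spin": 0},
    {"dp": [0,0,0],"spin": 0}
  ]
}}

```text
clock: 23.9
position: [0.4765, 0.1309, 0.3438]
ee_rot: [0.022, 1.0, -0.0, -0.0]
ft_force: [0.5, 0.1, 0.6]
grip_width: -0.005
grasp_force: 0.0
```

>>> {"op": "arm_command", "data": {
  "plan": [
    {"dp": [0,0,-1.5],"spin": 0},
    {"dp": [0,0,-1.5],"spin": 0},
    {"dp": [0,0,0],"spin": 0}
  ]
}}

```text
clock: 24.2
position: [0.4767, 0.1312, 0.3473]
ee_rot: [0.022, 1.0, 0.0, 0.0]
ft_force: [1.0, 0.8, -0.2]
grip_width: 0.002
grasp_force: 0.0
```

>>> {"op": "arm_command", "data": {
  "plan": [
    {"dp": [0,0,-20],"spin": 0},
    {"dp": [0,0,-40],"spin": 0},
    {"dp": [0,0,-50],"spin": 0},
    {"dp": [0,0,-50],"spin": 0},
    {"dp": [0,0,0],"spin": 0}
  ]
}}

```text
clock: 24.7
position: [0.4775, 0.1307, 0.5132]
ee_rot: [0.022, 1.0, 0.003, 0.004]
ft_force: [1.4, -0.2, -1.0]
grip_width: -0.002
grasp_force: 0.0
```

>>> {"op": "arm_command", "data": {
  "plan": [
    {"dp": [0,0,0],"spin": 0},
    {"dp": [0,0,0],"spin": 0},
    {"dp": [0,0,0],"spin": 0},
    {"dp": [0,0,0],"spin": 0},
    {"dp": [0,0,0],"spin": 0}
  ]
}}

```text
clock: 25.2
position: [0.4766, 0.1312, 0.5067]
ee_rot: [0.022, 1.0, -0.0, -0.0]
ft_force: [-0.1, -1.2, -0.4]
grip_width: 0.002
grasp_force: 0.0
```

```bash
python3 - <<'E'
from h import *
s=viewer.camera("scene");st()
print([(np.round(r["position"],3).tolist(),round(r["score"],2)) for r in finder.find_in("scene","lid_front")[:2]])
a=cv2.resize(cv2.imread("pics/a.png",0),(512,384),interpolation=cv2.INTER_AREA).astype(float);g=cv2.cvtColor(s,cv2.COLOR_BGR2GRAY).astype(float)
d=np.abs(cv2.GaussianBlur(a-g,(0,0),2));R=d[140:200,205:262]  # cooker incl. lid
print("diff",R.mean().round(1),R.max().round(1),"above lid",d[110:148,215:270].mean().round(1))
E
```

```text
25.25 [0.4766 0.1312 0.5068] [ 0.3 -0.1 -0.4] -0.0 0.0
[([0.533, 0.091, 0.168], 0.74), ([0.524, 0.072, 0.124], 0.41)]
diff 5.5 72.7 above lid 0.7
```

```bash
python3 -c "
from h import *
print(manip.hand_in())"
```

```text
the job is handed in; nothing more can be done
None
```

I handed the job in at about 25 s: the lid was popped, the plate set on the step and the lid pressed shut. It stayed down with nothing touching it and showed the same lid position as at the start; the judge's result was not reported.

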